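# Refit the washed parts to the bench instruments

### The arm

A 6-joint arm with a two-finger parallel gripper is mounted at the origin on the work surface. World frame = base frame: x ahead of the robot, y to its left, z up, the work surface at z = 0. Lengths are in m, angles in rad, forces in N, time in s.
With the tool pointing down it reaches from about 0.3 to 0.95 m from the base axis. Payload 3.1 kg.
Tool frame: the origin (TCP) lies at the very end of the fingers, on their centre line; the grasp point (between the pads) lies 19 mm behind it; z points along the fingers, y is the line along which they close (so a half turn about z gives the same grasp; the last joint's range is limited). The gripper opens to 85 mm and grips with 20 to 120 N. Pads are 22 mm wide; open, the fingers measure 114 mm over their backs; the gripper's body (76 mm by 85 mm) begins 54 mm behind the grasp point. The pads swing forward as they close: fully open they stand 13 mm farther back than shut.
Start: joints at [1.273, 0.308, 1.634, -0, 1.2, -0.07], TCP at [0.141, 0.609, 0.231] pointing down, gripper open.
Joint ranges: [-3.06, 3.06], [-0.79, 1.96], [0.05, 2.63], [-1.19, 4.34], [0.05, 2.64], [-2.94, 2.94]. Speed limits (rad/s): [2.79, 2.79, 3.14, 3.14, 3.14, 3.14].

### API

Orientations are given as a unit quaternion [x, y, z, w].
In Python, from plant import robot, eyes, workorder, inverse_kinematics gives the robot as it stands (robot), with the cameras (eyes), the kinematics as plain functions and the job (workorder). Calls block until the motion is done:
- robot.move_to(position, orientation): joint-space move of the TCP to a pose.
- robot.movel(position, rate=0.15, rot=None, f_stop=None): straight line of the TCP; rot=None keeps the orientation; rate is the mean speed in m/s. With f_stop (N) it stops when the force on the tool has changed by that much, and returns True; else False.
- robot.move_joints(angles): joint-space move.
- robot.grip(opening, squeeze=None): finger opening in m; squeeze is the grip in N (None keeps the last); returns when the fingers have stopped.
- robot.sleep(seconds).
- inverse_kinematics(position, orientation): joint angles nearest the present ones, or None.
- eyes.grab_frame(name): name is "side" or "top" or "wrist"; returns a dict with "image" (480x640x3 uint8, red, green, blue), "K" (3x3 intrinsics, pixels), "dist_coeffs" ([k1, k2, p1, p2, k3] as OpenCV has them; the pictures are not rectified), "T" (4x4, takes a point from camera to world coordinates). Camera axes: x right, y down, z forward; pixel columns grow to the right and rows downward; lengths in m; the calibration is good to about 2 mm. A picture is of the moment at which its call begins. There is no depth.
A pose or a line that the arm cannot do raises robot.Unreachable and nothing moves.
- workorder.sign_off(): hands the job in; it is judged then, once.
Readings, each from a call of its own:
- robot.read_clock(): time.
- robot.read_qpos(): joint angles.
- robot.read_joint_velocities(): joint speeds.
- robot.read_joint_torque(): joint torques, N m.
- robot.read_eef_pos(): TCP position.
- robot.read_eef_rot(): TCP orientation.
- robot.read_force(): force on the tool from outside, world axes, zero at the start.
- robot.read_moment(): the same for the moment, N m.
- robot.read_width(): finger opening in m.
- robot.read_grasp_force(): force on a finger pad.
Only numpy, scipy, OpenCV 4.12 (cv2) and the standard library are available. Lean on these libraries where they do the work, as an engineer would, in place of code of your own. Each camera call takes 0.05 s, during which the arm holds its last target. There are 200 camera calls.

### The job

The removable parts of the four bench instruments have been washed and stand piled on the drying mat. Take the pile apart and fit every part back on its own instrument: the rubber cup head on the vortex mixer's spindle, the steel pan on the balance, the vent grille pressed into the top of the power supply until its clips catch and it lies flush all round, and the aluminium tube block fully down in the dry bath. Lower the heavy block in rather than dropping it, do not lean hard on the balance, and leave the reagent bottle and the tube rack where they stand.

Things in the scene. Friction and masses are not known exactly. Their poses are not given: they have to be found in the camera images.
- cup_head: Vortex mixer's cup head, top of the pile: black rubber cup, 36 mm tall, 36 mm wide at the foot (to 14 mm up), widening to 44 mm at the rim; open at the top (18 mm deep). A socket 22 mm wide, 14 mm deep, runs up into the foot from below and takes the spindle. 60 g. Origin: centre of the underside; z up.
- pan: Balance's weighing pan, second in the pile: stainless steel disc, 56 mm wide, edge 6 mm tall (10 to 16 mm above the origin), on a hub 26 mm wide and 10 mm tall with a 16 mm hole from below. 60 g. Origin: centre of the hub's underside; z up.
- grille: Power supply's vent grille, third: black ribbed plastic cover. Bezel 84 (x) by 60 (y) by 6 mm thick, 20 to 26 mm above the origin; skirt below it 68 by 46 mm, with a sprung barbed tab at each x end (77 mm over the barbs). Put in the vent it rests on its barbs, bezel some 12 mm high; 7 to 15 N on the middle of its top snaps it in. Half-turn symmetric. Origin: centre of the skirt's underside; z up.
- block: Dry bath's tube block, bottom of the pile: aluminium, 104 mm (x) by 66 mm (y) by 45 mm tall, 24 tube wells in its top (4 rows of 6). About 0.52 kg. Half-turn symmetric. Origin: centre of its underside; z up.
- vortex_mixer: Vortex mixer, fixed: dark grey box 116 mm wide, 90 mm tall, lower front with a knob (to -x, 105 mm from the origin). On top, inside a black ring, a steel plateau 42 mm wide, 96 mm above the bench, with an upright spindle 16 mm thick, 10 mm tall, tapered tip. The cup head's foot stands on the plateau. Origin: on the bench, on the spindle's axis; z up.
- balance: Balance, fixed: low cream box 150 mm wide, 50 mm tall, front (to -x) sloping down with a display and four keys, 112 mm from the origin. On top a black pan carrier 34 mm wide, 54 mm above the bench, with a steel pin 10 mm thick, 9 mm tall, tapered tip. The pan's hub goes over the pin and stands on the carrier. Origin: on the bench, on the pin's axis; z up.
- power_supply: Power supply, fixed: off-white box 150 mm wide, 85 mm tall, 90 mm before (-x, dark panel with sockets) to 115 mm behind the origin. In its top a vent over a fan, 73 (x) by 50 mm (y), bevelled edge 4 mm wide, rim 10 mm thick. With the grille home the bezel lies on the top and the grille's origin is 65 mm up. Origin: on the bench under the vent's centre; x away from the front, z up.
- dry_bath: Dry bath, fixed: off-white box 150 mm wide, 80 mm tall, front (to -x) sloping down with a display and three keys, 113 mm from the origin. In its top a bay 112 mm (x) by 74 mm (y), 25 mm deep, bevelled edge 6 mm wide; floor 55 mm above the bench. The block in it stands 20 mm proud. Origin: on the bench under the bay's centre; x away from the front, z up.
- bottle: Bystander: loose reagent bottle, clear glass, blue cap, paper label, 56 mm wide, 105 mm tall. Origin: centre of its underside.
- tube_rack: Bystander: loose blue test tube rack, 64 by 104 mm, with steel-capped tubes, 116 mm tall. Origin: centre of its underside.

How it is judged:
By the outcome, as a careful person would: the job done as asked, in the order asked, and still so for the second after the job is handed in, with the robot touching nothing.
It also fails if it takes over 112 s, if anything falls off the work surface, if the arm or the gripper's body presses on something with over 40 N, if the wrist force passes 120 N, or if a joint passes its speed limit or range.

## Working session

There is one attempt and no reset: what is moved stays moved. The work goes in short steps, each a Python script; the robot and the scene stay as the last script left them, time stands still between calls to the robot, and variables do not carry over. Pictures are saved under pics/ and viewed, at most 17 in all, crops included, and the job is handed in when it is done.

```bash
ls; mkdir -p pics
python3 - <<'E'
from plant import robot, eyes, workorder, inverse_kinematics
import cv2
for n in ("top","side"):
    f=eyes.grab_frame(n); cv2.imwrite(f"pics/{n}0.png",f["image"][:,:,::-1]); print(n,f["K"].tolist(),f["dist_coeffs"],f["T"].round(4).tolist())
f=eyes.grab_frame("wrist");print(f["K"].tolist(),f["dist_coeffs"],f["T"].round(4).tolist());print(robot.read_eef_pos(),robot.read_eef_rot(),robot.read_clock(),robot.read_force())
E
```

```text
pics
plant.py
top [[459.37878738164807, 0.0, 320.57364485312684], [0.0, 459.37878738164807, 238.87445737346593], [0.0, 0.0, 1.0]] [-0.0694813  0.         0.         0.         0.       ] [[-0.0239, -0.9845, 0.1735, 0.3145], [-0.9994, 0.0276, 0.019, -0.0022], [-0.0235, -0.173, -0.9846, 1.0775], [0.0, 0.0, 0.0, 1.0]]
side [[543.5571414762175, 0.0, 307.1548396941093], [0.0, 543.5571414762175, 238.92941746376252], [0.0, 0.0, 1.0]] [-0.09670784  0.          0.          0.          0.        ] [[0.9983, -0.0218, 0.0542, 0.4519], [-0.0579, -0.4898, 0.8699, -0.9898], [0.0076, -0.8716, -0.4902, 0.6354], [0.0, 0.0, 0.0, 1.0]]
[[389.28517579423107, 0.0, 318.92918548420727], [0.0, 389.28517579423107, 244.63295325344424], [0.0, 0.0, 1.0]] [0.02841999 0.         0.         0.         0.        ] [[0.2255, 0.9384, 0.2617, 0.0747], [0.9742, -0.2168, -0.062, 0.6238], [-0.0014, 0.2689, -0.9632, 0.3722], [0.0, 0.0, 0.0, 1.0]]
[0.14098494 0.60823628 0.23031817] [ 1.13659624e-01  9.93519334e-01 -8.91000356e-04 -1.71727129e-04] 0.15 [ 0.38982139 -0.32127669 -0.59216842]
```

View pics/top0.png

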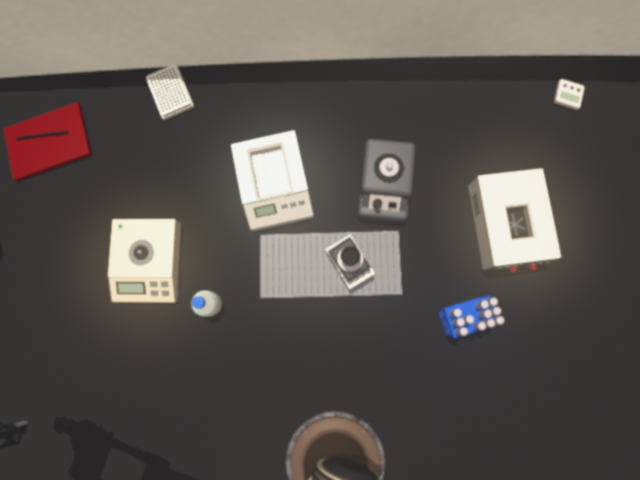

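View pics/side0.png

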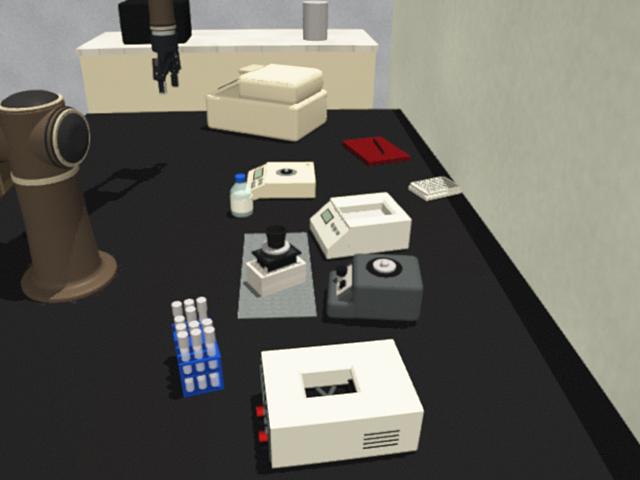

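The top view shows the balance pin at (141,252), the dry-bath bay at (270,170), the vortex spindle at (389,167), the power-supply vent at (519,222) and the pile at (350,260). The side view confirms this: the pile is block, grille, pan, cup.

```bash
cat > h.py <<'E'
import numpy as np, cv2
from plant import robot, eyes, workorder, inverse_kinematics
def quat(th):  # tool down, fingers closing along heading th (rad)
    a=(th+np.pi/2)/2; return [np.cos(a),np.sin(a),0,0]
def ray(f,uv):
    p=cv2.undistortPoints(np.array(uv,float).reshape(-1,1,2),f["K"],f["dist_coeffs"])[:,0]
    d=np.c_[p,np.ones(len(p))]@f["T"][:3,:3].T; return f["T"][:3,3],d
def plane(f,uv,z):
    o,d=ray(f,uv); return o+d*((z-o[2])/d[:,2])[:,None]
def tri(pairs):  # [(frame,uv)...] -> least-squares point and residual
    A=np.zeros((3,3));b=np.zeros(3);L=[]
    for f,uv in pairs:
        o,d=ray(f,uv);d=d[0]/np.linalg.norm(d[0]);P=np.eye(3)-np.outer(d,d);A+=P;b+=P@o;L.append((P,o))
    x=np.linalg.solve(A,b);return x,[np.linalg.norm(P@(x-o)) for P,o in L]
import pickle
def snap(n,name):
    f=eyes.grab_frame(n); cv2.imwrite(f"pics/{name}.png",f["image"][:,:,::-1]); pickle.dump(f,open(f"pics/{name}.pkl","wb")); return f
def load(name): return pickle.load(open(f"pics/{name}.pkl","rb"))
E
python3 - <<'E'
from h import *
t=eyes.grab_frame("top");s=eyes.grab_frame("side")
pickle.dump(t,open("pics/top0.pkl","wb"));pickle.dump(s,open("pics/side0.pkl","wb"))
for n,a,b in (("bal",(141,252),(287,171)),("vort",(389,167),(384,265)),("bath",(270,170),(378,212)),("psu",(519,222),(330,383)),("pile top",(350,258),(276,232)),("bottle cap",(199,302),(240,178))):
    print(n,*tri([(t,a),(s,b)]))
for x,y in((.5,.35),(.5,0),(.5,-.3)):
    for z in (.3,.35,.4): print(x,y,z,inverse_kinematics([x,y,z],quat(np.pi/2)) is not None)
E
```

```text
bal [0.47900326 0.43121261 0.05420461] [np.float64(0.00313943744154522), np.float64(0.0031394374415451244)]
vort [ 0.64761547 -0.13977225  0.09638608] [np.float64(0.0017000454221868938), np.float64(0.001700045422186742)]
bath [0.67230489 0.13003457 0.06788554] [np.float64(0.014671918638675084), np.float64(0.01467191863867519)]
psu [ 0.51866684 -0.42518853  0.08107684] [np.float64(0.002766700858135156), np.float64(0.0027667008581350257)]
pile top [ 0.44493862 -0.04423443  0.11921824] [np.float64(0.004024684741960551), np.float64(0.004024684741960621)]
bottle cap [0.35888783 0.27998792 0.0996528 ] [np.float64(0.0016882781355583086), np.float64(0.001688278135558307)]
0.5 0.35 0.3 True
0.5 0.35 0.35 True
0.5 0.35 0.4 True
0.5 0 0.3 True
0.5 0 0.35 True
0.5 0 0.4 True
0.5 -0.3 0.3 True
0.5 -0.3 0.35 True
0.5 -0.3 0.4 True
```

Run:
```python
from h import *
q=quat(np.pi/2)
for n,p in (("wA",(.47,.42,.28)),("wB",(.60,.13,.30)),("wC",(.56,-.06,.33)),("wE",(.5,-.42,.30)),("wF",(.5,-.29,.34)),("wG",(.43,-.05,.28))):
    robot.move_to(p,q); robot.sleep(.15); snap("wrist",n); print(n,robot.read_clock())
import cv2
I=[cv2.resize(cv2.imread(f"pics/{n}.png"),(400,300)) for n in("wA","wB","wC","wE")]
cv2.imwrite("pics/m1.png",np.vstack([np.hstack(I[:2]),np.hstack(I[2:])]))
```

```text
wA 1.875
wB 3.2833
wC 4.2917
wE 5.8583
wF 6.6583
wG 7.8667
```

View pics/m1.png

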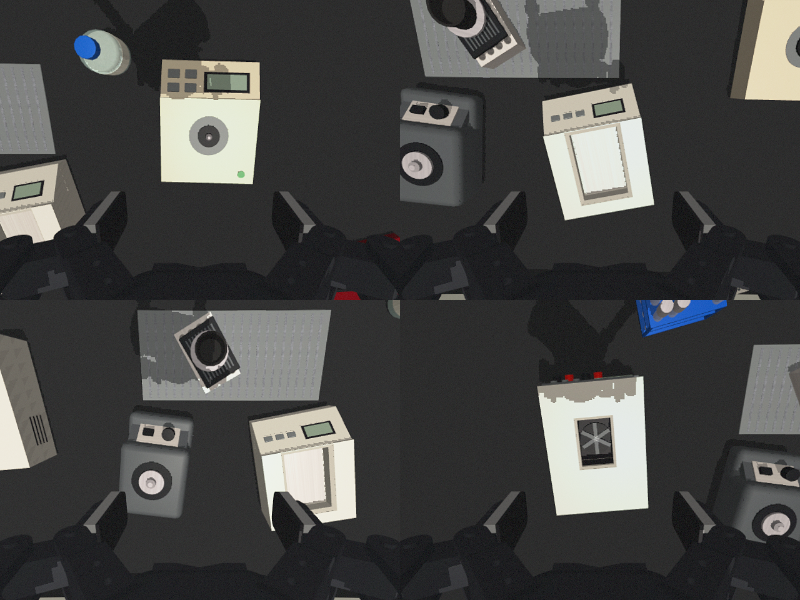

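View pics/wG.png

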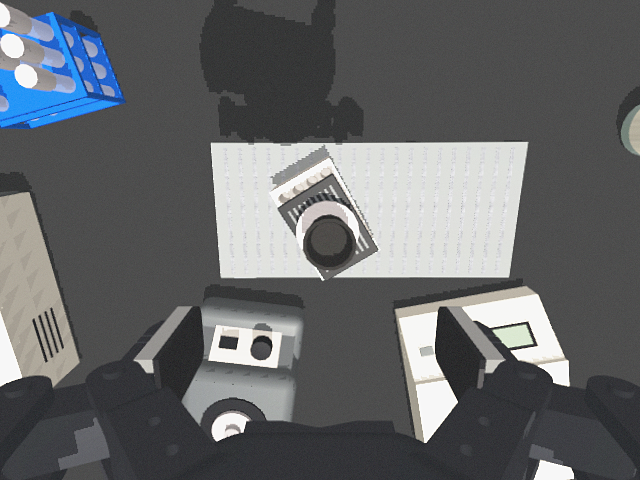

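The mosaic shows the balance carrier at wA full-res ~(418,272), the bath bay in wB ~(1198-800=398→ full 396,325), the vortex plateau in wC ~(302,362) and the vent in wE ~(393,284). wG shows the cup rim at (330,243), with the pan, grille and block offset below it. Now crops for detection.

Run:
```python
from h import *
def c(n,u,v,w): 
    I=cv2.imread(f"pics/{n}.png")[v-int(w*.375):v+int(w*.375),u-w//2:u+w//2]; return cv2.resize(I,(400,300),interpolation=cv2.INTER_NEAREST)
cv2.imwrite("pics/m2.png",np.vstack([np.hstack([c("wA",418,272,100),c("wB",396,325,200)]),np.hstack([c("wE",393,284,120),c("wG",325,215,180)])]))
```

```text
(no output)
```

View pics/m2.png

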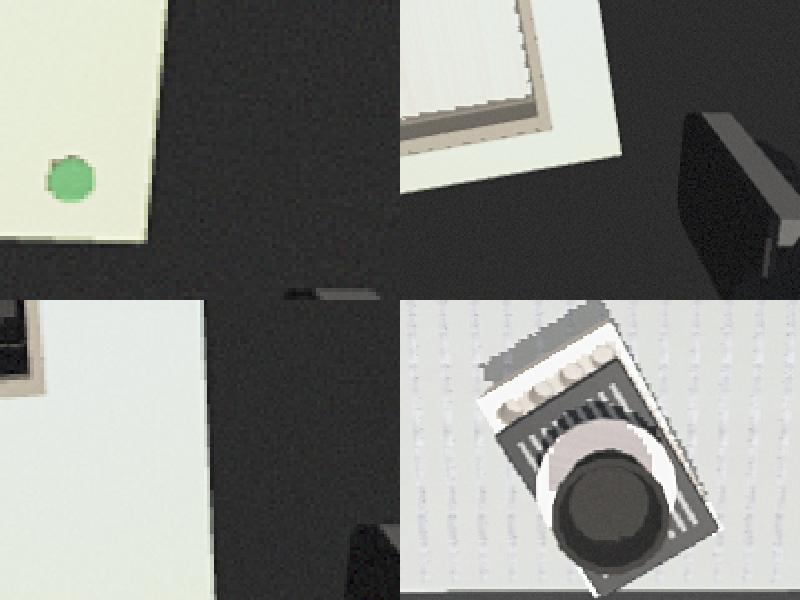

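```bash
cat > det.py <<'E'
from h import *
def gray(f): return cv2.cvtColor(f["image"],cv2.COLOR_RGB2GRAY)
def blob(mask,seed):  # outer contour of the connected region nearest the seed
    cs,_=cv2.findContours(mask.astype(np.uint8),cv2.RETR_EXTERNAL,cv2.CHAIN_APPROX_NONE)
    return max((c for c in cs if len(c)>8),key=lambda c:cv2.pointPolygonTest(c,seed,True))
def hole(f,seed,thr):
    m=(gray(f)>thr).astype(np.uint8)
    cs,h=cv2.findContours(m,cv2.RETR_CCOMP,cv2.CHAIN_APPROX_NONE)
    c=[c for c,k in zip(cs,h[0]) if k[3]>=0 and len(c)>30 and cv2.pointPolygonTest(c,seed,False)>0]
    return max(c,key=cv2.contourArea)
def quad(c): 
    q=cv2.approxPolyN(c,4,ensure_convex=True).reshape(4,2).astype(float); return q[np.argsort(np.arctan2(*(q-q.mean(0)).T))]
def box(P):  # centre, heading of first edge, side lengths of ordered corners
    e=np.roll(P,-1,0)-P; return P.mean(0).round(4),np.degrees(np.arctan2(e[:,1],e[:,0])).round(1),np.linalg.norm(e,axis=1).round(4)
E
python3 - <<'E'
from det import *
for n,s in (("wA",(310,216)),("wB",(290,290)),("wE",(340,227))): 
    f=load(n); g=gray(f); u,v=s; print(n,g[v,u-80:u+80:3])
f=load("wC");print(gray(f)[290,180:310:3])
for n,s,z in (("wB",(317,260),.08),("wE",(315,227),.085),("wF",(0,0),.085)):
    f=load(n)
    if n=="wF": s=proj
    for thr in (195,205,215,225):
        try: P=plane(f,quad(hole(f,s,thr)),z); print(n,thr,*box(P))
        except Exception as e: print(n,thr,repr(e)[:80]); continue
    if n=="wE":
        g2=load("wF");c=np.linalg.inv(g2["T"])@np.r_[P.mean(0),1];proj=tuple(float(v) for v in cv2.projectPoints(c[None,:3],np.zeros(3),np.zeros(3),g2["K"],g2["dist_coeffs"])[0].ravel());print(proj)
E
```

```text
wA [ 43  48  44  46  42  46  52  45  45 220 229 229 230 230 231 232 230 230
 232 231 231 233 233 231 189 154 157 157 159  62  68  68  70  48 112 116
  81  71  69  66  65 161 159 158 159 184 232 233 233 231 231 234 232 233]
wB [ 51  52  44  46  41  44  43  42  47  50  46  40  40 235 232 232 232 231
 232 233 233 233 233 233 192 196 121 225 233 229 230 231 232 231 232 233
 231 234 230 232 233 233 230 230 233 232 232 231 232 231 148 187 190 236]
wE [233 230 232 232 232 232 230 230 194 101  60  63  62  55 124 126 127 117
 126  87 122 128 130 129  81  30  21 187 228 232 233 232 232 232 233 233
 233 233 232 233 232 232 232 232 214  38  47  42  49  45  52  43  41  50]
[ 50  45  48  50  82  95 106 104 104 109  61  46  53  47 191 211 205 209
 144 164 166 169 170 165 212 214 207 218  57  61  56  57 131 126 127 128
 120 103  88  68  46  50  47  46]
wB 195 ValueError('max() iterable argument is empty')
wB 205 [0.6536 0.1323 0.08  ] [  11.1  101.2 -169.2  -78.7] [0.1252 0.0872 0.1253 0.0879]
wB 215 [0.6542 0.1321 0.08  ] [  11.   101.2 -168.9  -78.6] [0.1263 0.0873 0.1265 0.087 ]
wB 225 ValueError('max() iterable argument is empty')
wE 195 [ 0.5181 -0.4241  0.085 ] [   5.9   95.2 -174.9  -84.6] [0.082  0.0585 0.0822 0.0597]
wE 205 [ 0.5179 -0.4241  0.085 ] [   5.8   95.2 -174.9  -85.5] [0.0829 0.0585 0.0822 0.0596]
wE 215 [ 0.5177 -0.4244  0.085 ] [   5.2   95.1 -175.   -84.6] [0.0828 0.0595 0.0831 0.0597]
wE 225 [ 0.5176 -0.4239  0.085 ] [   5.2   95.  -174.9  -84.7] [0.0828 0.0604 0.0831 0.0606]
(190.29224296017222, 221.96118836654887)
wF 195 [ 0.5185 -0.4225  0.085 ] [   2.1   95.3 -174.6  -81.4] [0.0786 0.0589 0.0816 0.0545]
wF 205 [ 0.5178 -0.4237  0.085 ] [   5.3   95.3 -174.6  -85. ] [0.0819 0.0589 0.0816 0.0587]
wF 215 [ 0.5181 -0.4242  0.085 ] [   5.2   94.2 -174.7  -85.1] [0.0819 0.0598 0.0827 0.0597]
wF 225 [ 0.5178 -0.4242  0.085 ] [   4.9   95.2 -174.8  -85.1] [0.084  0.06   0.0837 0.0597]
```

Run:
```python
from det import *
def ell(f,mask,seed):
    e=cv2.fitEllipse(cv2.convexHull(blob(mask,seed))); return e
F={n:load(n) for n in("wA","wB","wC","wE","wF","wG","top0","side0")}
def px(f,X):
    c=np.linalg.inv(f["T"])@np.r_[X,1];return tuple(float(v) for v in cv2.projectPoints(c[None,:3],np.zeros(3),np.zeros(3),f["K"],f["dist_coeffs"])[0].ravel())
# vent / bath heights by corners
for a,b,s,X in (("wE","wF",(315,227),[.518,-.424,.085]),("wB","top0",(317,260),[.654,.132,.08])):
    try:
        Q=[quad(hole(F[n],px(F[n],X),212 if n!="top0" else 190)) for n in(a,b)]
        P=plane(F[b],Q[1],X[2]);P0=plane(F[a],Q[0],X[2]);idx=[np.argmin(np.linalg.norm(P-p,axis=1)) for p in P0]
        T=[tri([(F[a],q),(F[b],Q[1][i])]) for q,i in zip(Q[0],idx)];print(a,b,np.mean([t[0] for t in T],0).round(4),[t[0][2].round(4) for t in T],np.max([t[1] for t in T]).round(4))
    except Exception as e: print(a,b,repr(e))
# circles
E={}
for n in("wA","top0"):
    f=F[n];s=px(f,[.478,.431,.054]);e=ell(f,gray(f)<(110 if n=="wA" else 130),s);E[n]=e[0];print("bal",n,np.round(s),np.round(e,1) if 0 else e,plane(f,e[0],.054).round(4))
print(tri([(F[n],E[n]) for n in E]))
E={}
for n in("wC","wF","wG","wB","top0"):
    f=F[n];s=px(f,[.648,-.14,.097])
    try:e=ell(f,gray(f)>135,s);E[n]=e[0];print("vor",n,np.round(s),e,plane(f,e[0],.096).round(4))
    except Exception as ex: print(n,repr(ex)[:60])
print(tri([(F[n],E[n]) for n in ("wC","top0","wB")]))
g=gray(F["wG"]);print(g[243,290:375:2]);print(g[195:290:2,330])
g=gray(F["wC"]);u,v=map(int,px(F["wC"],[.445,-.044,.12]));print(u,v,g[v,u-40:u+40:2]);print(g[v-40:v+40:2,u])
```

```text
wE wF [ 0.5185 -0.4245  0.083 ] [np.float64(0.0817), np.float64(0.0819), np.float64(0.0836), np.float64(0.0847)] 0.0002
wB top0 ValueError('max() iterable argument is empty')Traceback (most recent call last):
  File "<stdin>", line 17, in <module>
  File "<stdin>", line 3, in ell
cv2.error: OpenCV(4.12.0) /io/opencv/modules/imgproc/src/shapedescr.cpp:361: error: (-201:Incorrect size of input array) There should be at least 5 points to fit the ellipse in function 'fitEllipseNoDirect'
```

```bash
sed -i 's/cv2.RETR_EXTERNAL,cv2.CHAIN_APPROX_NONE)$/cv2.RETR_LIST,cv2.CHAIN_APPROX_NONE)/; s/return max((c for c in cs if len(c)>8),key=.*/return min((c for c in cs if len(c)>20 and cv2.pointPolygonTest(c,seed,False)>=0 and cv2.contourArea(c)>amin),key=cv2.contourArea)/; s/def blob(mask,seed)/def blob(mask,seed,amin=60)/' det.py
cat >> det.py <<'E'
def ell(f,mask,seed,amin=60): return cv2.fitEllipse(cv2.convexHull(blob(mask,seed,amin)))
def px(f,X):
    c=np.linalg.inv(f["T"])@np.r_[X,1];return tuple(float(v) for v in cv2.projectPoints(c[None,:3],np.zeros(3),np.zeros(3),f["K"],f["dist_coeffs"])[0].ravel())
E
python3 - <<'E'
from det import *
F={n:load(n) for n in("wA","wB","wC","wE","wF","wG","top0","side0")}
def circ(name,X,views,bright):
    E={}
    for n,thr,amin in views:
        f=F[n];s=px(f,X)
        try:e=ell(f,gray(f)>thr if bright else gray(f)<thr,s,amin);E[n]=e[0];print(name,n,np.round(s),np.round(e[0],1),np.round(e[1],1),plane(f,e[0],X[2]).round(4))
        except Exception as ex: print(n,repr(ex)[:60])
    if len(E)>1: print(tri([(F[n],E[n]) for n in E]))
circ("bal",[.478,.431,.054],(("wA",110,400),("top0",130,60)),0)
circ("vor",[.648,-.14,.096],(("wC",135,400),("wF",135,400),("wG",135,400),("wB",135,400),("top0",120,60)),1)
f=F["top0"];u,v=map(int,px(f,[.654,.132,.08]));g=gray(f);print(g[v,u-35:u+35:2]);print(F["wB"]["T"][:3,3],F["wC"]["T"][:3,3])
g=gray(F["wG"]);print(g[243,290:375:2]);print(g[195:290:2,330])
g=gray(F["wC"]);u,v=map(int,px(F["wC"],[.445,-.044,.12]));print(u,v,g[v,u-40:u+40:2]);print(g[v-40:v+40:2,u])
E
```

```text
bal wA [329. 219.] [333.6 217.3] [34.7 35.9] [[0.4761 0.4352 0.054 ]]
bal top0 [141. 251.] [140.4 252.1] [14.1 14.4] [[0.4756 0.4322 0.054 ]]
(array([0.47724034, 0.43547229, 0.0465148 ]), [np.float64(0.00041824858461070275), np.float64(0.0004182485846106605)])
vor wC [239. 292.] [241.7 291.4] [37.3 41. ] [[ 0.6474 -0.1376  0.096 ]]
wF ValueError('min() iterable argument is empty')
vor wG [230. 431.] [229.4 426.1] [28.5 40.5] [[ 0.6417 -0.1405  0.096 ]]
vor wB [ 23. 265.] [ 26.5 264.5] [40.1 49.8] [[ 0.6476 -0.1372  0.096 ]]
vor top0 [389. 166.] [388.7 166.7] [19.4 20. ] [[ 0.6468 -0.139   0.096 ]]
(array([ 0.64901274, -0.14065467,  0.08970365]), [np.float64(0.002015434833787558), np.float64(0.0022640539374247886), np.float64(0.0012049572898803268), np.float64(0.0007448181263540668)])
[ 85 171 242 245 245 245 245 245 241 221 206 241 244 245 245 244 244 245
 245 245 245 245 245 245 245 245 240 230 242 245 245 245 245 245 244]
[0.53149672 0.13129451 0.44187354] [ 0.49219896 -0.05865314  0.47154186]
[225 225 224 224 234 248 252  70  63  44  43  70  77  79  80  78  80  75
  76  75  80  79  75  74  76  78  79  80  59  50  42  56  76 137 222 134
 108 205 193 108 112 112  91]
[ 78 106  98 159 205 200 198 202 199 205  54  44  75  75  76  76  76  75
  75  76  78  79  78  76  80  78  79  76  74  76  56  44  44  47  47  45
  76  78 109 109 105  96  74  77  77  78  76  77]
336 76 [ 29  32  39  68  79 132 133 138  55  38  34  33  33  38  36  34  35  40
  29  26  41  32  33  36  52  44  49  50  52  36  36  28  47  39 205  49
 117 150 157 144]
[ 54  79  62  44  47  66  96  36  23  27  26  26  16  30  30  36  31  34
  39  35  41  36  31  37  32  36  29  34  36  31  37  34  29  40  22 205
 218 222 127  79]
```

Run:
```python
from det import *
q=quat(np.pi/2)
robot.move_to((.47,-.02,.26),q);robot.sleep(.15);snap("wrist","wH")
P={}
for n in("wG","wH"):
    f=load(n); m=cv2.GaussianBlur(gray(f),(3,3),0)<64; m=cv2.morphologyEx(m.astype(np.uint8),cv2.MORPH_OPEN,np.ones((3,3)))
    s=px(f,[.447,-.047,.123]); 
    e=ell(f,m,s,500); P[n]=e[0]; print(n,s,e,plane(f,e[0],.123).round(4), e[1][1]/f["K"][0,0]*(f["T"][2,3]-.123))
    I=cv2.cvtColor(f["image"],cv2.COLOR_RGB2BGR);cv2.ellipse(I,e,(0,0,255),1);u,v=map(int,s);cv2.imwrite(f"pics/c{n}.png",cv2.resize(I[v-80:v+80,u-80:u+80],(400,400)))
print(tri([(load(n),P[n]) for n in P]))
cv2.imwrite("pics/m3.png",np.hstack([cv2.imread(f"pics/c{n}.png") for n in P]))
```

```text
Traceback (most recent call last):
  File "det.py", line 15, in ell
    def ell(f,mask,seed,amin=60): return cv2.fitEllipse(cv2.convexHull(blob(mask,seed,amin)))
                                                                       ~~~~^^^^^^^^^^^^^^^^
  File "det.py", line 5, in blob
    return min((c for c in cs if len(c)>20 and cv2.pointPolygonTest(c,seed,False)>=0 and cv2.contourArea(c)>amin),key=cv2.contourArea)
ValueError: min() iterable argument is empty
```

```bash
cat > cup.py <<'E'
from det import *
P={}
for n in("wG","wH"):
    f=load(n); s=px(f,[.447,-.047,.123]); g=gray(f)
    r=.022*f["K"][0,0]/(f["T"][2,3]-.123)
    u,v=map(int,s); w=70; roi=cv2.resize(g[v-w:v+w,u-w:u+w],None,fx=4,fy=4,interpolation=cv2.INTER_CUBIC)
    c=cv2.HoughCircles(roi,cv2.HOUGH_GRADIENT,1,400,param1=60,param2=12,minRadius=int(4*r*.9),maxRadius=int(4*r*1.12))
    x,y,rr=c[0,0]; p=((x+.5)/4-.5+u-w,(y+.5)/4-.5+v-w); P[n]=p
    print(n,s,p,rr/4,r,plane(f,p,.123).round(4))
    I=cv2.cvtColor(roi,cv2.COLOR_GRAY2BGR);cv2.circle(I,(int(x),int(y)),int(rr),(0,0,255),1);cv2.imwrite(f"pics/c{n}.png",cv2.resize(I,(400,400)))
print(tri([(load(n),P[n]) for n in P]))
cv2.imwrite("pics/m3.png",np.hstack([cv2.imread(f"pics/c{n}.png") for n in P]))
E
python3 cup.py
```

```text
wG (324.1302300970345, 244.7094925297193) (np.float32(327.25), np.float32(232.0)) 31.575 28.589754724623326 [[ 0.4365 -0.0446  0.123 ]]
wH (282.2120956263139, 200.92553081107403) (np.float32(287.25), np.float32(199.5)) 29.425 30.669497920651416 [[ 0.446  -0.0433  0.123 ]]
(array([ 0.45158567, -0.0454378 ,  0.07207315]), [np.float64(0.003148363725216879), np.float64(0.0031483637252167204)])
```

View pics/m3.png

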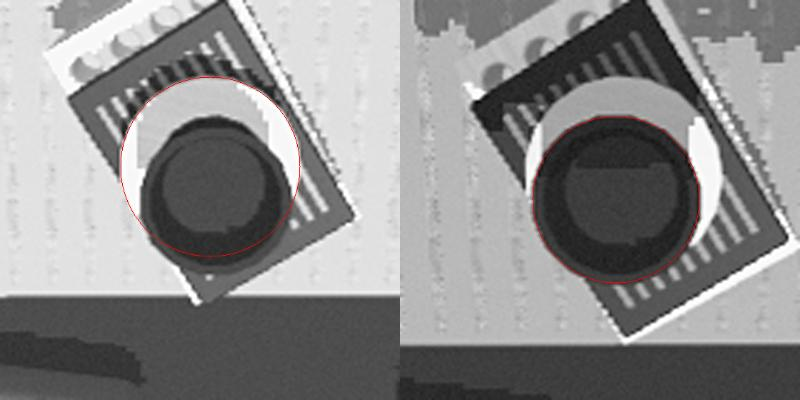

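The left circle (wG) caught the pan. The right one (wH) fits the cup rim, centre (287,199.5). I'll restrict the radius for wG, then grasp.

```bash
sed -i 's/r\*.9)/r*.92)/; s/r\*1.12)/r*1.02)/' cup.py; python3 cup.py
```

```text
wG (324.1302300970345, 244.7094925297193) (np.float32(329.0), np.float32(244.0)) 26.35 28.589754724623326 [[ 0.4464 -0.0431  0.123 ]]
wH (282.2120956263139, 200.92553081107403) (np.float32(287.25), np.float32(199.5)) 29.45 30.669497920651416 [[ 0.446  -0.0433  0.123 ]]
(array([ 0.44553267, -0.04314457,  0.12600675]), [np.float64(6.339550402252451e-05), np.float64(6.339550402249576e-05)])
```

Run:
```python
from h import *
q=quat(np.pi/2)
x,y=.446,-.0432; X,Y=.6475,-.1374
robot.grip(.075,30)
robot.move_to((x,y,.15),q)
print(robot.movel((x,y,.0895),rate=.08,f_stop=5),robot.read_eef_pos())
robot.grip(.02,35);print(robot.read_width(),robot.read_grasp_force())
robot.movel((x,y,.16),rate=.12);print(robot.read_width(),robot.read_force())
robot.move_to((X,Y,.14),q);robot.sleep(.2)
print(robot.movel((X,Y,.097),rate=.04,f_stop=5),robot.read_eef_pos(),robot.read_force(),robot.read_moment(),robot.read_clock())
snap("side","s1")
I=cv2.imread("pics/s1.png");cv2.imwrite("pics/s1c.png",cv2.resize(I[180:340,280:440],(600,600)))
```

```text
False [ 0.44657861 -0.04328252  0.08991457]
0.04091817356453198 34.870521230623126
0.04150431028880088 [ 0.51429305  0.22068295 -0.59750102]
False [ 0.64784597 -0.13750771  0.09735246] [ 0.08514434 -0.09784161 -0.29202463] [-0.01256727 -0.02687197 -0.02713925] 13.5833
```

View pics/s1c.png

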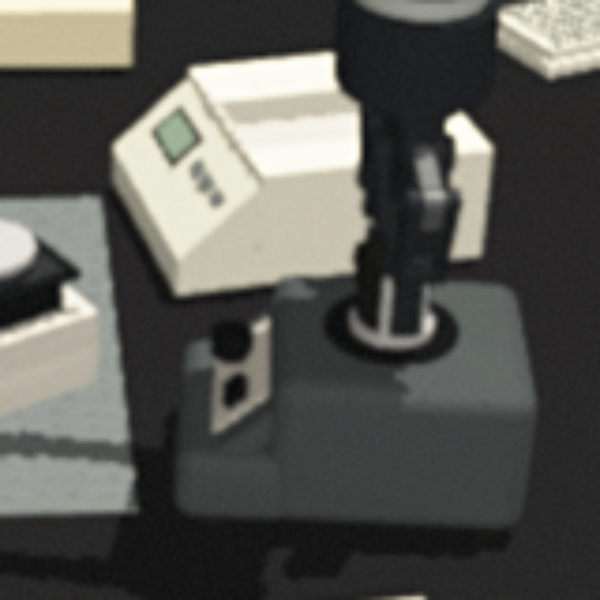

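The pile has lost its cup and the cup is between the fingers over the plateau, around (400,300) in the crop. I'll continue down to contact.

Run:
```python
from det import *
q=quat(np.pi/2)
X,Y=.6475,-.1374
print(robot.movel((X,Y,.085),rate=.03,f_stop=5),robot.read_eef_pos(),robot.read_force(),robot.read_width())
robot.sleep(.2);print(robot.read_force(),robot.read_moment(),robot.read_eef_pos())
f=snap("side","s2");snap("wrist","w2")
cv2.imwrite("pics/s2c.png",np.hstack([cv2.resize(cv2.imread("pics/s2.png")[180:340,300:460],(400,400)),cv2.resize(cv2.imread("pics/w2.png"),(400,400))]))
print(robot.read_clock())
```

```text
True [ 0.64799414 -0.13753504  0.09661809] [-0.79459326 -0.14180433  4.54607836] 0.041146781318571655
[-0.06697308  0.84086358  6.02167089] [-0.03707876  0.04179971 -0.00530081] [ 0.64799542 -0.1375228   0.0965635 ]
14.1417
```

View pics/s2c.png

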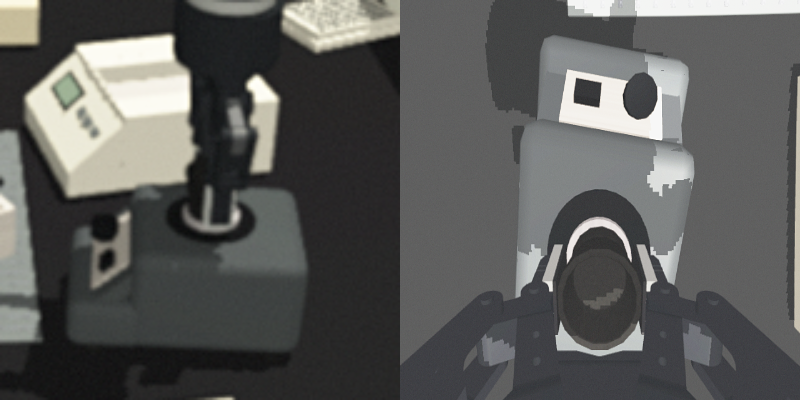

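The cup is upright on the plateau, with the white rim showing all round its foot, and contact height matches a seated cup. I'll release it and look at the pan.

```bash
cat > pan.py <<'E'
from det import *
def hough(f,X,rad,lo=.92,hi=1.06,w=70):
    s=px(f,X); g=gray(f); r=rad*f["K"][0,0]/(f["T"][2,3]-X[2])
    u,v=map(int,s); roi=cv2.resize(g[v-w:v+w,u-w:u+w],None,fx=4,fy=4,interpolation=cv2.INTER_CUBIC)
    x,y,rr=cv2.HoughCircles(roi,cv2.HOUGH_GRADIENT,1,400,param1=60,param2=10,minRadius=int(4*r*lo),maxRadius=int(4*r*hi))[0,0]
    I=cv2.cvtColor(roi,cv2.COLOR_GRAY2BGR);cv2.circle(I,(int(x),int(y)),int(rr),(0,0,255),1)
    return ((x+.5)/4-.5+u-w,(y+.5)/4-.5+v-w),rr/4,r,cv2.resize(I,(400,400))
E
python3 - <<'E'
from pan import *
q=quat(np.pi/2);X,Y=.648,-.1375
robot.grip(.07);robot.movel((X,Y,.16),rate=.12)
fs=[]
robot.move_to((.50,-.045,.27),q);robot.sleep(.15);fs.append(snap("wrist","p1"))
robot.move_to((.50,.01,.24),q);robot.sleep(.15);fs.append(snap("wrist","p2"))
P=[];I=[]
for f in fs:
    p,r,re,im=hough(f,[.450,-.0445,.087],.028);P.append((f,p));I.append(im);print(p,r,re,plane(f,p,.087).round(4))
    s=px(f,[.648,-.1375,.132]);print("cup px",s)
print(tri(P),robot.read_clock());cv2.imwrite("pics/p12.png",np.hstack(I))
E
```

```text
(np.float32(320.5), np.float32(151.5)) 35.075 33.65391200792258 [[ 0.4443 -0.044   0.087 ]]
cup px (208.2743589974399, 404.4877662362271)
(np.float32(245.25), np.float32(152.5)) 38.85 36.903329144455654 [[ 0.4449 -0.0449  0.087 ]]
cup px (125.48191684986631, 428.87529449392224)
(array([ 0.44442604, -0.04402659,  0.09201081]), [np.float64(0.0002796803489474098), np.float64(0.00027968034894751333)]) 16.825
```

View pics/p12.png

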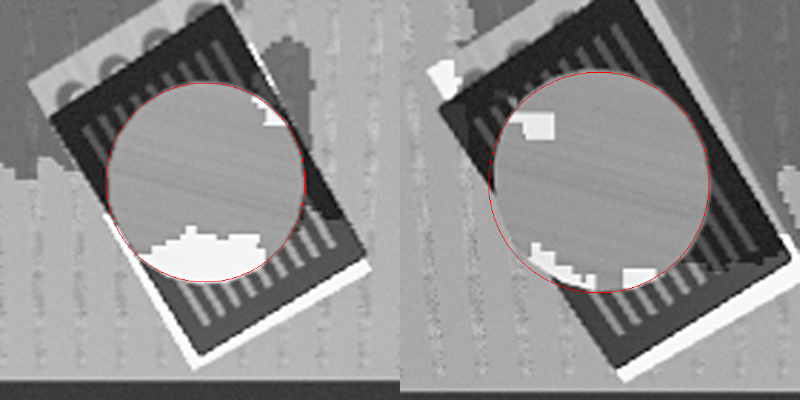

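The circles fit the pan edge in both views, centre (0.4447,-0.0442). Next: grasp and place the pan.

Run:
```python
from pan import *
q=quat(np.pi/2);x,y=.4447,-.0443; X,Y=.476,.4352
robot.grip(.072,30);robot.move_to((x,y,.13),q)
print(robot.movel((x,y,.0735),rate=.06,f_stop=4),robot.read_eef_pos())
robot.grip(.04,30);print(robot.read_width(),robot.read_grasp_force())
robot.movel((x,y,.16),rate=.1);print(robot.read_width(),robot.read_force())
robot.sleep(.1);snap("side","s3")
robot.move_to((X,Y,.10),q);robot.sleep(.2)
print(robot.movel((X,Y,.053),rate=.025,f_stop=2.5),robot.read_eef_pos(),robot.read_force(),robot.read_moment())
snap("side","s4");snap("wrist","w4")
cv2.imwrite("pics/s4c.png",np.hstack([cv2.resize(cv2.imread("pics/s4.png")[110:230,220:340],(400,400)),cv2.resize(cv2.imread("pics/w4.png"),(400,400))]))
print(robot.read_width(),robot.read_clock())
```

```text
False [ 0.4451064  -0.04440805  0.07379836]
0.05399930012125727 30.96926987171173
0.054225880590144715 [ 0.09737094 -0.02540061 -0.42445053]
True [0.47593198 0.43515754 0.05435998] [0.02736596 0.68400875 4.10499501] [ 0.06448574  0.00184977 -0.0164696 ]
0.054344642168760914 23.9417
```

View pics/s4c.png

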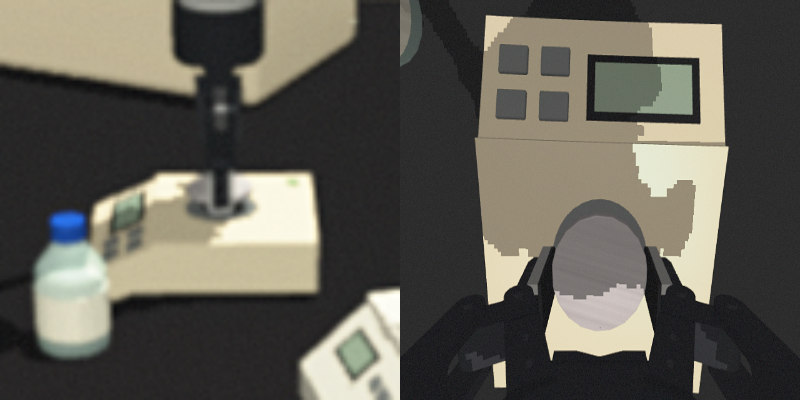

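The pan sits level over the carrier, contact at the seated height. I'll release it and look at the grille.

Run:
```python
from pan import *
q=quat(np.pi/2);X,Y=.476,.4352
robot.grip(.07);robot.movel((X,Y,.12),rate=.12)
for n,p in (("g1",(.50,-.03,.26)),("g2",(.52,-.08,.22))):
    robot.move_to(p,q);robot.sleep(.15);f=snap("wrist",n)
    s=px(f,[.447,-.047,.07]);print(s)
    u,v=map(int,s);g=gray(f);w=70;v0=max(v-w,0);I=f["image"][v0:v0+140,u-w:u+w,::-1];cv2.imwrite(f"pics/{n}c.png",cv2.resize(I,(400,400),interpolation=cv2.INTER_NEAREST))
cv2.imwrite("pics/g12.png",np.hstack([cv2.imread(f"pics/{n}c.png") for n in("g1","g2")]));print(robot.read_clock())
```

```text
(297.2420728154674, 154.59620612455095)
(363.8762827268296, 127.61867531904093)
27.5
```

View pics/g12.png

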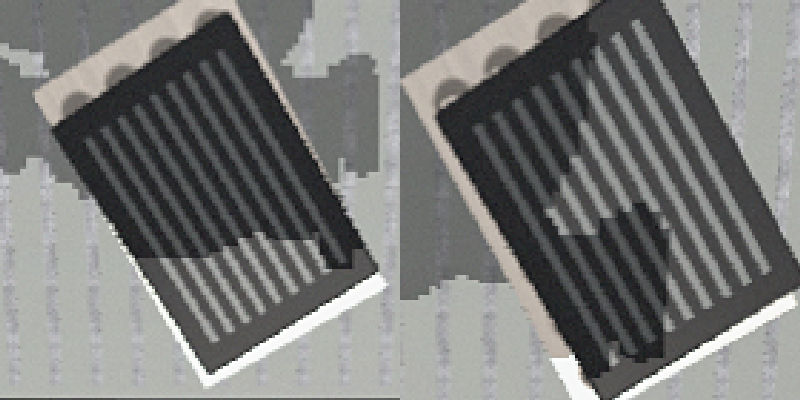

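Run:
```python
from pan import *
Q=[];F=[]
for n in("g1","g2"):
    f=load(n);g=cv2.medianBlur(gray(f),3);s=px(f,[.447,-.047,.07]);F.append(f)
    for thr in (84,90,96):
        try:
            m=cv2.morphologyEx((g<thr).astype(np.uint8),cv2.MORPH_CLOSE,np.ones((9,9)));m=cv2.morphologyEx(m,cv2.MORPH_OPEN,np.ones((9,9)))
            c=blob(m,s,2000);qd=quad(cv2.convexHull(c));print(n,thr,cv2.contourArea(c),*box(plane(f,qd,.071)))
            if thr==90:Q.append(qd)
        except Exception as e:print(n,thr,repr(e)[:60])
P=[plane(f,q,.071) for f,q in zip(F,Q)]
T=[tri([(F[0],q),(F[1],Q[1][np.argmin(np.linalg.norm(P[1]-p,axis=1))])]) for q,p in zip(Q[0],P[0])]
for t in T: print(t[0].round(4),round(t[1][0],4))
```

```text
g1 84 6780.5 [ 0.4454 -0.0431  0.071 ] [  32.7  124.6 -148.3  -58.9] [0.084  0.0586 0.0804 0.06  ]
g1 90 7328.5 [ 0.446  -0.0426  0.071 ] [  33.   121.7 -148.4  -57.7] [0.0834 0.0587 0.0841 0.0608]
g1 96 7345.5 [ 0.446  -0.0424  0.071 ] [  33.   121.2 -147.9  -57.7] [0.0834 0.0594 0.0845 0.0608]
g2 84 10081.0 [ 0.446  -0.0425  0.071 ] [  31.8  121.5 -148.4  -58.7] [0.0843 0.0602 0.0841 0.0605]
g2 90 10109.0 [ 0.446  -0.0425  0.071 ] [  31.8  121.5 -148.4  -58.7] [0.0843 0.0602 0.0841 0.0605]
g2 96 10130.0 [ 0.446  -0.0425  0.071 ] [  31.4  121.5 -148.   -58. ] [0.0839 0.0602 0.0844 0.0594]
[ 0.4266 -0.0901  0.0748] 0.0004
[ 0.4982 -0.0455  0.0652] 0.0003
[0.4659 0.0045 0.0736] 0.0001
[ 0.3948 -0.0391  0.0734] 0.0002
```

Grille: centre (0.446,-0.0425), yaw 31.7°, top ≈ 72 mm. Place it on the vent.

Run:
```python
from pan import *
q1=quat(np.radians(121.7));q2=quat(np.radians(95.1));x,y=.446,-.0425; X,Y=.518,-.4241
robot.grip(.082,30);robot.move_to((x,y,.12),q1)
print(robot.movel((x,y,.057),rate=.06,f_stop=4),robot.read_eef_pos())
robot.grip(.045,35);print(robot.read_width(),robot.read_grasp_force())
robot.movel((x,y,.15),rate=.1);print(robot.read_width(),robot.read_force())
robot.move_to((X,Y,.14),q2);robot.sleep(.2);f0=robot.read_force()
print(robot.movel((X,Y,.086),rate=.025,f_stop=3),robot.read_eef_pos(),robot.read_force()-f0,robot.read_moment())
snap("side","s5");snap("wrist","w5")
cv2.imwrite("pics/s5c.png",np.hstack([cv2.resize(cv2.imread("pics/s5.png")[300:480,240:440],(400,400)),cv2.resize(cv2.imread("pics/w5.png"),(400,400))]))
print(robot.read_width(),robot.read_clock())
```

```text
False [ 0.44646852 -0.04257983  0.05736259]
0.05904397742029747 37.779091000556946
0.0587312237470272 [-0.52884941 -0.18266854 -0.80291759]
True [ 0.51804976 -0.42416243  0.0866361 ] [ 0.10388489 -0.12636675  4.53140588] [-0.00315453 -0.03126948  0.02071779]
0.05876601530854473 34.8167
```

View pics/s5c.png

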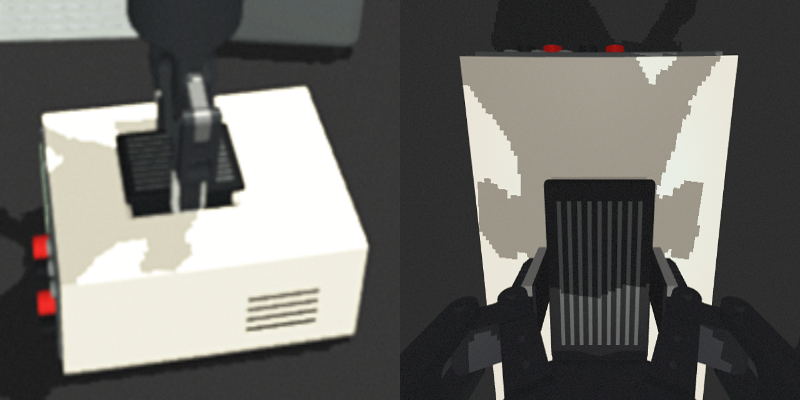

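The grille rests on its barbs, square over the vent. Release and press in the middle.

Run:
```python
from pan import *
q2=quat(np.radians(95.1));X,Y=.518,-.4241
robot.grip(.078);robot.movel((X,Y,.135),rate=.15)
robot.grip(0.0);robot.sleep(.1)
print(robot.movel((X,Y,.110),rate=.06,f_stop=5),robot.read_eef_pos())
print(robot.movel((X,Y,.080),rate=.02,f_stop=22),robot.read_eef_pos(),robot.read_force())
robot.movel((X,Y,.15),rate=.15)
robot.grip(.084)
q=quat(np.pi/2);robot.move_to((.57,-.40,.24),q);robot.sleep(.15);f=snap("wrist","v1")
snap("side","s6")
u,v=map(int,px(f,[X,Y,.09]))
cv2.imwrite("pics/v1c.png",np.hstack([cv2.resize(cv2.imread("pics/s6.png")[300:480,240:440],(400,400)),cv2.resize(cv2.imread("pics/v1.png")[max(0,v-100):v+100,u-100:u+100],(400,400))]))
print(robot.read_clock())
```

```text
False [ 0.51773763 -0.42383053  0.10926234]
True [ 0.51868318 -0.42484236  0.09111985] [0.07217811 0.86971211 3.31809095]
40.1333
```

View pics/v1c.png

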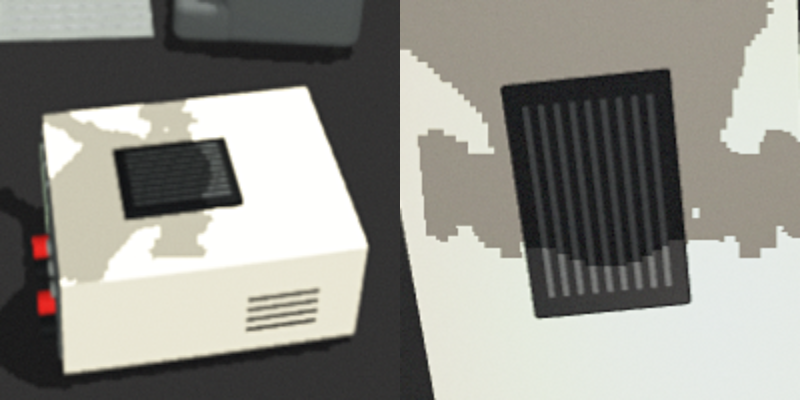

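The grille looks flush in both views. I'll confirm by touching both ends, then look at the block.

Run:
```python
from pan import *
q2=quat(np.radians(95.1));a=np.radians(5.1);d=np.array([np.cos(a),np.sin(a)])
robot.grip(0.0)
for s in (.034,-.034,0):
    p=np.array([.518,-.4241])+s*d
    robot.move_to((*p,.105),q2);robot.sleep(.15)
    r=robot.movel((*p,.084),rate=.02,f_stop=14 if s else 20);print(s,r,robot.read_eef_pos()[2],robot.read_force()[2])
    robot.movel((*p,.105),rate=.1)
robot.movel((*p,.16),rate=.2)
robot.grip(.084)
q=quat(np.pi/2)
for n,p in (("b1",(.50,-.03,.26)),("b2",(.52,-.08,.22))):
    robot.move_to(p,q);robot.sleep(.15);f=snap("wrist",n)
    s=px(f,[.447,-.045,.045]);u,v=map(int,s);w=90;v0=max(v-w,0);print(s,u-w,v0);I=f["image"][v0:v0+180,u-w:u+w,::-1];cv2.imwrite(f"pics/{n}c.png",cv2.resize(I,(400,400),interpolation=cv2.INTER_NEAREST))
cv2.imwrite("pics/b12.png",np.hstack([cv2.imread(f"pics/{n}c.png") for n in("b1","b2")]));print(robot.read_clock())
```

```text
0.034 True 0.09112636926819659 3.8570324611294122
-0.034 True 0.09112142920054339 3.299745842310078
0 True 0.0911235284867843 3.850368454351298
(302.82116003183415, 153.19837025265593) 212 63
(363.2746052173283, 128.24488500915933) 273 38
49.2333
```

View pics/b12.png

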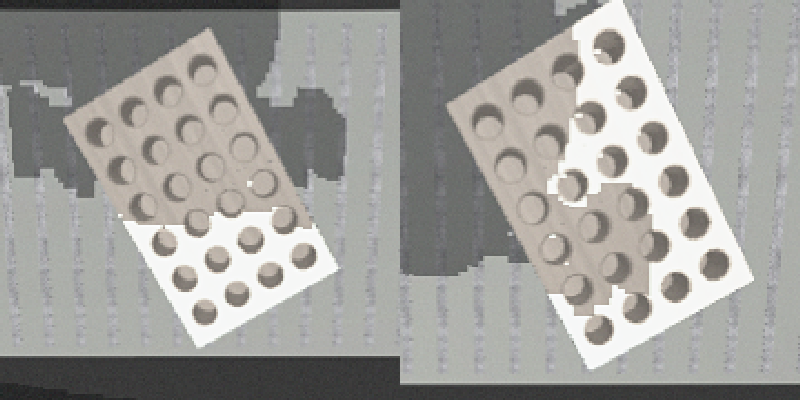

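The grille is flush everywhere (91.1 mm at both ends and the middle). The block top shows clean corners, about (65,120), (208,28), (338,268), (198,348) in the left crop; I'll segment it.

Run:
```python
from pan import *
Q=[];F=[]
for n in("b1","b2"):
    f=load(n);F.append(f);im=cv2.medianBlur(f["image"],3).astype(int);s=px(f,[.447,-.045,.045])
    m=((im.min(2)>215)|(im[...,0]-im[...,2]>12)).astype(np.uint8);m=cv2.morphologyEx(m,cv2.MORPH_CLOSE,np.ones((9,9)));m=cv2.morphologyEx(m,cv2.MORPH_OPEN,np.ones((9,9)))
    c=blob(m,s,4000);qd=quad(cv2.convexHull(c));Q.append(qd);print(n,*box(plane(f,qd,.045)),qd.tolist())
P=[plane(f,q,.045) for f,q in zip(F,Q)]
for q,p in zip(Q[0],P[0]):
    t=tri([(F[0],q),(F[1],Q[1][np.argmin(np.linalg.norm(P[1]-p,axis=1))])]);print(t[0].round(4),round(t[1][0],4))
```

```text
b1 [ 0.4452 -0.0449  0.045 ] [  28.8  119.6 -150.   -60. ] [0.105  0.0676 0.1055 0.0655] [[240.0, 116.0], [300.0, 220.0], [364.0, 184.0], [305.0, 75.0]]
b2 [ 0.4447 -0.0444  0.045 ] [  29.5  120.2 -150.3  -59.7] [0.1052 0.0671 0.1053 0.0668] [[293.0, 85.0], [358.0, 205.0], [432.0, 163.0], [371.0, 35.0]]
[ 0.4157 -0.0993  0.0438] 0.0
[ 0.5062 -0.0481  0.0518] 0.0
[0.4737 0.01   0.0477] 0.0003
[ 0.3837 -0.0422  0.0511] 0.0002
```

Run:
```python
from pan import *
q1=quat(np.radians(119.7));q2=quat(np.radians(101.1));x,y=.445,-.0446; X,Y=.654,.1322
robot.grip(.084,80);robot.move_to((x,y,.10),q1)
print(robot.movel((x,y,.026),rate=.06,f_stop=5),robot.read_eef_pos())
robot.grip(.05,90);print(robot.read_width(),robot.read_grasp_force())
robot.movel((x,y,.18),rate=.1);print(robot.read_width(),robot.read_force(),robot.read_moment())
robot.move_to((X,Y,.15),q2);robot.sleep(.3);f0=robot.read_force()
print(robot.movel((X,Y,.079),rate=.025,f_stop=4),robot.read_eef_pos(),robot.read_force()-f0,robot.read_moment())
snap("side","s7");snap("wrist","w7")
cv2.imwrite("pics/s7c.png",np.hstack([cv2.resize(cv2.imread("pics/s7.png")[130:280,280:430],(400,400)),cv2.resize(cv2.imread("pics/w7.png"),(400,400))]))
print(robot.read_width(),robot.read_clock())
```

```text
False [ 0.44546467 -0.04470564  0.02640049]
0.06370367050679143 100.39938926696777
0.06365982348780434 [ 0.66249869 -0.02531266 -5.82612204] [-0.00511562 -0.02293899  0.04475785]
False [0.65401124 0.13220401 0.07922483] [-0.51323727 -0.49858007  1.11395251] [-0.03986737  0.11898992  0.01162205]
0.06401046735484142 57.9333
```

View pics/s7c.png

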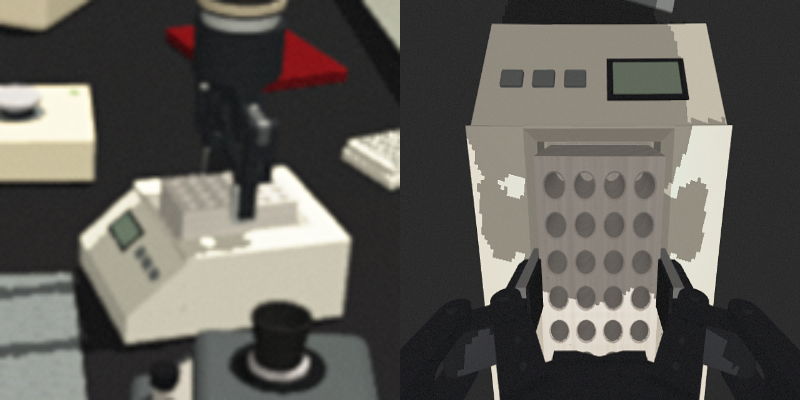

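The block is well inside the bay, aligned. I'll lower the last bit to contact.

Run:
```python
from pan import *
X,Y=.654,.1322
f0=robot.read_force()
print(robot.movel((X,Y,.0745),rate=.015,f_stop=5),robot.read_eef_pos(),robot.read_force(),robot.read_moment())
robot.sleep(.2);print(robot.read_force(),robot.read_clock())
```

```text
True [0.65404301 0.13219493 0.07922724] [ 0.12806766 -0.1213915   5.67138169] [-0.0719922  -0.04331919 -0.03026124]
[-0.20586407  0.05706085  6.2650237 ] 58.3417
```

Contact at the same −2 mm offset as the others, which is the mat's thickness, so the block is seated. Release and do a final check.

Run:
```python
from pan import *
X,Y=.654,.1322
robot.grip(.084);robot.movel((X,Y,.16),rate=.15)
q=quat(np.pi/2)
robot.move_to((.62,.13,.30),q);robot.sleep(.15);a=snap("wrist","e1")
robot.move_to((.62,-.14,.26),q);robot.sleep(.15);b=snap("wrist","e2")
robot.move_to((.45,.30,.30),q);robot.sleep(.15);c=snap("wrist","e3");s=snap("side","e4")
def crop(n,uv,w):
    u,v=map(int,uv);v=max(v,w);u=max(u,w);return cv2.resize(cv2.imread(f"pics/{n}.png")[v-w:v+w,u-w:u+w],(400,300) if 0 else (300,300))
cv2.imwrite("pics/fin.png",np.vstack([np.hstack([crop("e1",px(a,[X,Y,.1]),90),crop("e2",px(b,[.648,-.1375,.12]),70)]),np.hstack([crop("e3",px(c,[.476,.435,.06]),70),crop("e4",(330,250),170)])]));print(robot.read_clock(),robot.read_force())
```

```text
63.4583 [-0.44335635  0.10830353  0.07909713]
```

View pics/fin.png

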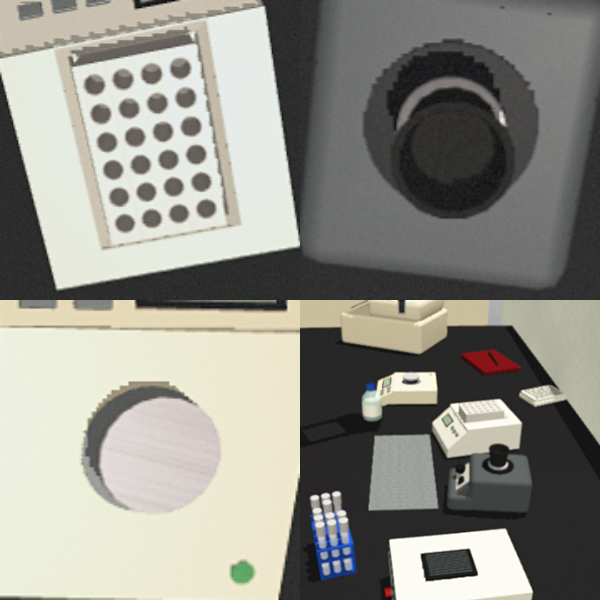

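Everything looks right: the block is down in the bay, the cup upright on the plateau, the pan level on the balance and the grille flush. The bottle and rack have not moved.

```bash
python3 -c "
from plant import robot, eyes, workorder, inverse_kinematics
print(workorder.sign_off())"
```

```text
the job is handed in; nothing more can be done
None
```

I fitted all four parts back on their own instruments in the order asked and handed the job in at about 63 s; sign-off returned no verdict, but the last pictures and contact heights show every part seated and the bottle and rack apparently unmoved.

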